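# Hold the ordered pipe nipple level over the light pad

### The job

The colour of the cap lying in the yellow order tray tells which pipe nipple is wanted: draw the nipple with the same colour of cap out of its leaning socket, turn it level and hold it lengthwise along the light pad, centred over it and at least 12 cm above it, for the overhead thread inspection. Finish while still holding it there, raised and still, resting on nothing; leave the other nipple, the loose caps and the steel ring alone.

Things in the scene. Friction and masses are not known exactly. Their poses are not given: they have to be found in the camera images.
- nipple_red: loose steel pipe nipple with a red cap fixed on its upper end; 26 mm diameter, 180 mm long, about 0.25 kg. Origin at mid-length on the axis, its centre of mass; z runs along the pipe to the capped end. Cap 33 mm diameter, z = +62 to +92 mm. Starts in either socket of the stand, leaning 45 degrees away from the robot, z = -90 to -25 mm inside the socket; bare pipe z = -25 to +62 mm is free to grip
- nipple_blue: loose steel pipe nipple with a blue cap fixed on its upper end; 26 mm diameter, 180 mm long, about 0.25 kg. Origin at mid-length on the axis, its centre of mass; z runs along the pipe to the capped end. Cap 33 mm diameter, z = +62 to +92 mm. Starts in either socket of the stand, leaning 45 degrees away from the robot, z = -90 to -25 mm inside the socket; bare pipe z = -25 to +62 mm is free to grip
- nipple_red_foot (a point): centre of the bare foot end of the red-capped nipple (its z = -90 mm)
- nipple_blue_foot (a point): centre of the bare foot end of the blue-capped nipple (its z = -90 mm)
- stand: fixed stand: dark base plate 12 mm thick, x = -65 to +105, y = -100 to +100 mm; two grey sockets at y = +65 and -65 mm, 42 mm square tubes, bore 30 mm square, 65 mm deep, leaning 45 degrees to its +x (away from the robot), mouth centre at x = 20, z = 76 mm, highest rim z = 91 mm. A seated nipple has its middle at x = 39, z = 93 mm, its top at 170 mm. Origin on the table
- order_tray: fixed yellow open tray 100 x 100 x 26 mm, 4 mm walls and about 4 mm floor, origin under its centre; holds the one loose cap that tells the order
- spare_tray: fixed black open tray of the same size beyond the stand, origin under its centre; holds the loose cap of the other colour
- cap_red: loose red plastic cap, 33 mm diameter, 30 mm high, 20 g, origin at the centre of its underside; stands in the yellow or the black tray
- cap_blue: loose blue plastic cap, 33 mm diameter, 30 mm high, 20 g, origin at the centre of its underside; stands in the yellow or the black tray
- light_pad: fixed flat light pad with a white top and black rim, 260 mm long (its own x) by 140 mm wide (its own y), top 18 mm above the table; origin on the table under its centre. Its length points roughly away from the robot, turned up to 23 degrees either way
- steel_ring: loose steel pipe-coupling ring, 90 mm outside diameter, 30 mm high, 0.25 kg, lying flat beyond the light pad; origin at the centre of its underside
Not all that is in view belongs to the job. Leave any green or white look-alike of the nipple_red alone.

How it is judged (in metres and radians):
On the way:
1. the nipple whose cap colour matches the loose cap in the yellow tray is drawn right out of its socket, its foot more than 110 mm above the table, the other one left in place (((horizontal distance between cap_red and order_tray below 0.06 m and distance of nipple_blue from where it was at the start of the episode below 0.02 m and height (world z) of nipple_red_foot above 0.11 m) or (horizontal distance between cap_blue and order_tray below 0.06 m and distance of nipple_red from where it was at the start of the episode below 0.02 m and height (world z) of nipple_blue_foot above 0.11 m))), for 0.2 s.
At the end, for the whole second after the job is handed in: the nipple ordered by the yellow tray is still, held by the fingers only, its middle over 135 mm above the table and within 50 mm of the pad's centre seen from above, axis within 11 degrees of level and 17 of the pad's length, either end first; the other nipple in its socket, moved under 20 mm (((horizontal distance between cap_red and order_tray below 0.06 m and distance of nipple_blue from where it was at the start of the episode below 0.02 m and height (world z) of nipple_red above 0.135 m and angle between nipple_red's own z axis and vertical between 1.37 and 1.77 rad and horizontal distance between nipple_red and light_pad below 0.05 m and angle between the z axis of nipple_red and the x axis of light_pad, either way round below 0.3 rad and contact force between nipple_red and the fingers above 1 N and linear speed of nipple_red below 0.03 m/s and angular speed of nipple_red below 0.2 rad/s and contact force between nipple_red and stand below 0.2 N and contact force between nipple_red and light_pad below 0.2 N and contact force between nipple_red and steel_ring below 0.2 N and contact force between nipple_red and order_tray below 0.2 N and contact force between nipple_red and spare_tray below 0.2 N) or (horizontal distance between cap_blue and order_tray below 0.06 m and distance of nipple_red from where it was at the start of the episode below 0.02 m and height (world z) of nipple_blue above 0.135 m and angle between nipple_blue's own z axis and vertical between 1.37 and 1.77 rad and horizontal distance between nipple_blue and light_pad below 0.05 m and angle between the z axis of nipple_blue and the x axis of light_pad, either way round below 0.3 rad and contact force between nipple_blue and the fingers above 1 N and linear speed of nipple_blue below 0.03 m/s and angular speed of nipple_blue below 0.2 rad/s and contact force between nipple_blue and stand below 0.2 N and contact force between nipple_blue and light_pad below 0.2 N and contact force between nipple_blue and steel_ring below 0.2 N and contact force between nipple_blue and order_tray below 0.2 N and contact force between nipple_blue and spare_tray below 0.2 N))); the arm keeps its last pose, push and grip.
It fails at once if the other nipple is lifted or moved by more than 20 mm (distance of each of nipple_red, nipple_blue from where it was at the start of the episode above 0.02 m).
It fails at once if a loose cap or the steel ring is shifted by more than 20 mm (distance of any of cap_red, cap_blue, steel_ring from where it was at the start of the episode above 0.02 m).
It also fails if it takes over 35 s, if anything falls off the work surface, if the arm or the gripper's body presses on something with over 40 N, if the wrist force passes 120 N, or if a joint passes its speed limit or range.

### The arm

A 6-joint arm with a two-finger parallel gripper is mounted at the origin on the work surface. World frame = base frame: x ahead of the robot, y to its left, z up, the work surface at z = 0. Lengths are in m, angles in degrees, forces in N, time in s.
With the tool pointing down it reaches from about 0.4 to 0.825 m from the base axis. Payload 7 kg.
Tool frame: the origin (TCP) lies at the centre of the arm's flange, where the gripper is bolted on; the fingertips stand 178 mm ahead of it and the grasp point (between the pads) lies 159 mm ahead of it; z points along the fingers, y is the line along which they close (so a half turn about z gives the same grasp; the last joint's range is limited). The gripper opens to 88 mm and grips with 3 to 60 N. Pads are 19 mm wide; open, the fingers measure 130 mm over their backs; the gripper's body (78 mm by 193 mm) begins 47 mm behind the grasp point.
Start: joints at [87.382, 20.546, 0.682, 0, -70.136, -16.507], TCP at [0.221, 0.638, 0.405] pointing down, gripper open.
Joint ranges: [-176.03, 176.03], [-82.01, 121.73], [-58.28, 71.71], [-173.87, 95.51], [-174.79, -0.11], [-173.66, 173.66]. Speed limits (degrees/s): [136.94, 136.94, 172.46, 180, 180, 180].

### API

Orientations are given as [roll, pitch, yaw] about the fixed x, y, z axes, in that order (R = Rz(yaw) Ry(pitch) Rx(roll)).
In Python, from plant import telemetry, snapshot, workorder, nets gives the robot as it stands.
- The arm moves only by the shell command python3 -m creep 'ROWS'. ROWS is JSON, a list that holds one entry, the list of rows, each a list of 5 numbers: the shift along the tool's x, y, z normalised to -1 to 1, where 1 is 0.2 m, then the turn about the tool's z normalised to -1 to 1, where 1 is pi/2 rad, then the opening, from 0 (shut) to 1 (fully open). In form: [[[x, y, z, spin, hand], ...]]. A call has 1 to 8 rows; each row shifts and turns the commanded pose from where the row before left it, along the tool's axes as they then stand; what a row does not reach is not made up. A row lasts 1/12 s, in which the tool goes at most 41.7 mm and 7.16 degrees, less where a joint would pass 70% of its speed; a pose out of reach is approached as far as the arm can. A call with a number of a shift or a turn outside -1 to 1 is refused whole. A call with a gripper value outside its range is refused whole. The fingers move at their own pace and stop on an object; the grip force is fixed at half the most. Time passes only in rows, so rows that do not move let the fingers close. It gives the time, the measured TCP pose, the force, the opening and the grip force at its end, in the units of the state.
- telemetry.get_obs(): the state, without advancing time (a new reading comes with each control period).
- snapshot(name): name is "scene" or "top" or "wrist"; returns a dict with "frame" (384x512x3 uint8, red, green, blue), "fx", "fy", "cx", "cy" (pixels), "rvec" (rotation vector, rad) and "tvec" (3), from world to camera coordinates, as OpenCV has them; the wrist camera has in their place "mount" (4x4, takes a point from camera to tool coordinates, whose origin is the TCP and whose axes are the flange's). Camera axes: x right, y down, z forward; pixel columns grow to the right and rows downward; lengths in m; the calibration is good to about 2 mm. The wrist camera is an equidistant fisheye: a pixel r from the principal point sees the ray r / f radians off the axis. A picture is of the moment at which its call begins: read the wrist's pose just before it. There is no depth.
- workorder.close_job(): hands the job in; it is judged then, once.
Trained networks look in a picture, given as the dict that the camera call returned (one of the last four; its "shot" number tells which), for a name from the list of things; names that differ only in an ending like _2 or _b are one class to them, and where a whole thing is asked for, a point or a joint stands for the part that bears it (a point fixed in the world has none). Each returns a list of dicts, best first, with "confidence" (0 to 1); they miss things now and then, are a little off and sometimes report something else, mostly with a low value. They report only what shows in the picture. A call takes as long as a camera call. They do not tell look-alikes from the thing itself.
- nets.find_in(picture, query): "uv" ([column, row] in pixels, amid what is visible of it).
- nets.masks_of(picture, query): "region" (384x512 bool, what is visible of it) and "uv" ([column, row] in pixels, amid what is visible of it).
- nets.landmark_of(picture, query): "uv" ([column, row] in pixels: a listed point, or the origin of a listed thing).
The state is a dict: "clock": time; "joint_pos": joint angles; "qvel": joint speeds; "tau": joint torques, N m; "tool_pos": TCP position; "orientation": TCP orientation; "force": force on the tool from outside, world axes, zero at the start; "moment": the same for the moment, N m; "opening": finger opening in m; "gripper_force": force on a finger pad.
Only numpy, scipy, OpenCV 4.12 (cv2) and the standard library are available. Lean on these libraries where they do the work, as an engineer would, in place of code of your own. Each camera call takes 0.05 s, during which the arm holds its last target. There are 200 camera calls.

## Working session

There is one attempt and no reset: what is moved stays moved. The work goes in short steps, Python scripts to look and compute and a shell command to move; the robot and the scene stay as the last step left them, time stands still between calls to the robot, and variables do not carry over. Pictures are saved under pics/ and viewed, at most 10 in all, crops included, and the job is handed in when it is done.

```bash
mkdir -p pics; cat > h.py <<'E'
import numpy as np, cv2
from plant import telemetry, snapshot, workorder, nets
from scipy.spatial.transform import Rotation as R
def ray(p,uv):
    M=cv2.Rodrigues(np.array(p["rvec"],float))[0]; t=np.array(p["tvec"],float).ravel()
    d=M.T@np.array([(uv[0]-p["cx"])/p["fx"],(uv[1]-p["cy"])/p["fy"],1.]); return -M.T@t,d
def atz(p,uv,z):
    c,d=ray(p,uv); return c+d*(z-c[2])/d[2]
def proj(p,X):
    M=cv2.Rodrigues(np.array(p["rvec"],float))[0]; q=M@np.array(X)+np.array(p["tvec"],float).ravel()
    return np.array([p["fx"]*q[0]/q[2]+p["cx"],p["fy"]*q[1]/q[2]+p["cy"]])
def save(p,n): cv2.imwrite("pics/"+n,p["frame"][...,::-1])
E
python3 - <<'E'
from h import *
np.set_printoptions(precision=3,suppress=True)
for n in("top","scene"):
    p=snapshot(n); save(p,n+".png"); print(n,ray(p,(256,192)))
    for q in("nipple_red","nipple_blue","nipple_red_foot","nipple_blue_foot","stand","order_tray","spare_tray","cap_red","cap_blue","light_pad","steel_ring"):
        print(q,[(np.round(r["uv"]),round(r["confidence"],2)) for r in nets.landmark_of(p,q)[:3]])
o=telemetry.get_obs(); print(o["clock"],o["tool_pos"],o["orientation"],o["opening"])
E
```

```text
top (array([ 0.362, -0.074,  1.067]), array([ 0.202, -0.006, -0.979]))
nipple_red [(array([281., 175.]), 0.81), (array([322., 294.]), 0.68), (array([344., 128.]), 0.59)]
nipple_blue [(array([229., 188.]), 0.72)]
nipple_red_foot [(array([284., 292.]), 0.91), (array([308., 116.]), 0.64), (array([281., 174.]), 0.64)]
nipple_blue_foot []
stand [(array([259., 204.]), 0.9)]
order_tray [(array([388., 230.]), 0.6)]
spare_tray [(array([252., 123.]), 0.84)]
cap_red []
cap_blue [(array([250., 122.]), 0.59)]
light_pad [(array([ 95., 238.]), 0.7)]
steel_ring [(array([182., 128.]), 0.73)]
scene (array([1.055, 0.458, 0.741]), array([-0.54 , -0.529, -0.655]))
nipple_red [(array([124., 210.]), 0.93), (array([260., 154.]), 0.93), (array([207., 195.]), 0.85)]
nipple_blue [(array([254., 216.]), 0.82)]
nipple_red_foot [(array([130., 238.]), 0.9), (array([281., 172.]), 0.83)]
nipple_blue_foot []
stand [(array([242., 223.]), 0.83)]
order_tray [(array([179., 158.]), 0.7)]
spare_tray [(array([171., 278.]), 0.62), (array([180., 154.]), 0.54)]
cap_red [(array([174., 279.]), 0.26)]
cap_blue [(array([177., 276.]), 0.73)]
light_pad [(array([406., 297.]), 0.98)]
steel_ring [(array([238., 329.]), 0.61)]
1.2 [0.221 0.638 0.405] [-180.       0.001  -19.123] 0.08727877933657176
```

```bash
cd pics; python3 -c "
import cv2
for n in('top','scene'): cv2.imwrite(n+'_v.png',cv2.resize(cv2.imread(n+'.png'),(800,600),interpolation=cv2.INTER_CUBIC))"
```

```text
(no output)
```

View pics/top_v.png

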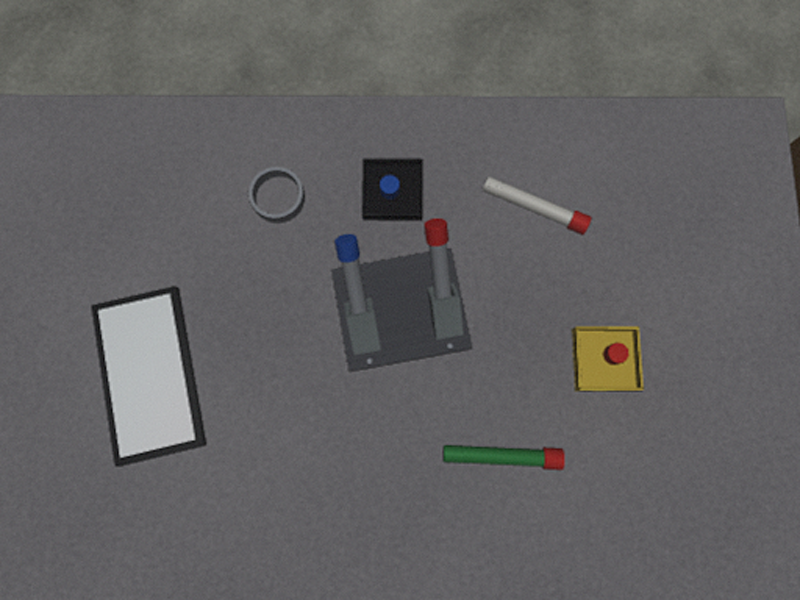

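View pics/scene_v.png

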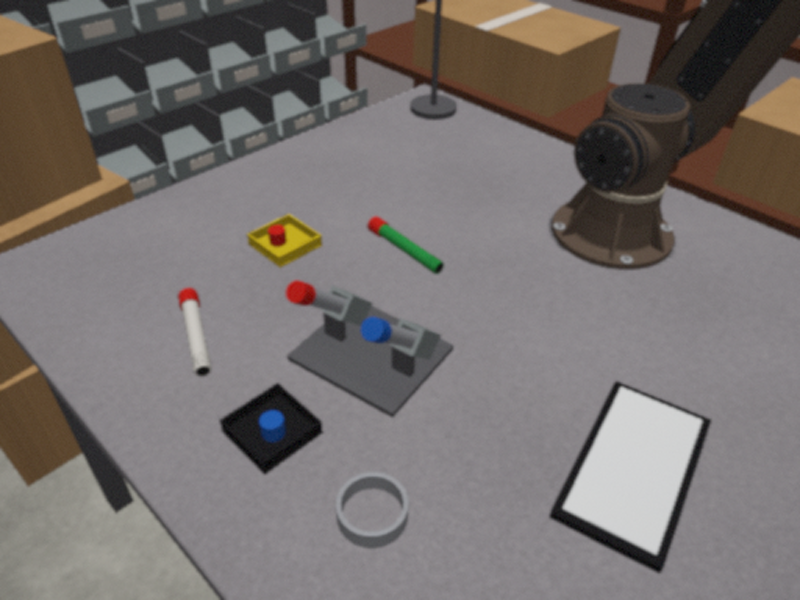

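In the top view (800x600), the loose cap in the yellow tray is red (617,353). Things that could be taken for nipple_red:
- the steel nipple in the stand's right socket, (440,270), which matches the description
- the green bar with a red cap, (505,457)
- the white bar with a red cap, (537,205)
- the blue-capped nipple in the left socket, (350,285)

I choose the one in the right socket.

```bash
cat > fit.py <<'E'
from h import *
from scipy.optimize import least_squares
np.set_printoptions(precision=4,suppress=True)
T,S=snapshot("top"),snapshot("scene")
def blobs(p,c):
    f=p["frame"].astype(int); o=[0,1,2]; o.remove(c)
    m=((f[...,c]>1.7*f[...,o[0]])&(f[...,c]>1.5*f[...,o[1]])&(f[...,c]>70)).astype(np.uint8)
    n,_,st,ce=cv2.connectedComponentsWithStats(m); return [(ce[i],st[i,4]) for i in range(1,n) if st[i,4]>20]
def near(p,c,uv): return min(blobs(p,c),key=lambda b:np.hypot(*(b[0]-np.array(uv)*.64)))
obs=[]
for u,v,X in((332,270,(105,100)),(453,250,(105,-100)),(471,348,(-65,-100)),(350,371,(-65,100))): obs.append((T,(u*.64,v*.64),(*X,12),1))
for u,v,X in((392,414,(105,100)),(288,355,(105,-100)),(453,348,(-65,100))): obs.append((S,(u*.64,v*.64),(*X,12),1))
q=.7071; cx,cz=39+q*77,93+q*77
for p,c,uv,y in((T,0,(436,232),-65),(T,2,(347,248),65),(S,0,(300,293),-65),(S,2,(376,330),65)):
    b=near(p,c,uv); print(b); obs.append((p,b[0],(cx,y,cz),1.))
def W(s,X): c,n=np.cos(s[2]),np.sin(s[2]); X=np.array(X)/1000; return np.array([s[0]+c*X[0]-n*X[1],s[1]+n*X[0]+c*X[1],X[2]])
f=lambda s:np.concatenate([w*(proj(p,W(s,X))-uv) for p,uv,X,w in obs])
r=least_squares(f,[.55,-.1,.1]); print("stand",r.x,np.degrees(r.x[2])); print(r.fun.reshape(-1,2))
g=.034*1000
for g in(0,34): print("red at g",g,W(r.x,(39+q*g,-65,93+q*g)))
# pad white area
for p,uv in((T,(148,375)),(S,(645,470))):
    gray=p["frame"].min(2); _,m=cv2.threshold(gray,150,255,0); n,l,st,ce=cv2.connectedComponentsWithStats(m)
    k=l[int(uv[1]*.64),int(uv[0]*.64)]; cn=cv2.findContours((l==k).astype(np.uint8),0,1)[0][0]
    w=np.array([atz(p,x[0],.018)[:2] for x in cn],np.float32); print("pad",k,cv2.minAreaRect(w*1000))
E
python3 fit.py
python3 -c "
import cv2
i=cv2.imread('pics/top.png')[130:245,205:310]; cv2.imwrite('pics/crop.png',cv2.resize(i,None,fx=5,fy=5,interpolation=cv2.INTER_CUBIC))"
```

```text
(array([278.969 , 148.2832]), np.int32(226))
(array([221.7235, 158.424 ]), np.int32(217))
(array([192.0255, 187.0596]), np.int32(235))
(array([239.9533, 210.7004]), np.int32(257))
stand [ 0.5482 -0.084   0.1792] 10.26591558541854
[[-0.9935 -1.5452]
 [-1.259  -1.9365]
 [ 0.3418  0.3506]
 [-1.8647 -0.2968]
 [-0.3087 -0.8788]
 [-1.4083 -0.9831]
 [ 0.7283 -2.6123]
 [ 0.2645  0.3786]
 [ 0.2845 -0.0346]
 [ 0.3295 -0.8588]
 [ 0.4482 -0.4698]]
red at g 0 [ 0.5981 -0.141   0.093 ]
red at g 34 [ 0.6218 -0.1367  0.117 ]
pad 2 ((460.47802734375, 319.1809997558594), (234.359130859375, 115.05384826660156), 13.752680778503418)
pad 4 ((461.84820556640625, 319.4439392089844), (236.48162841796875, 116.634521484375), 13.76402759552002)
```

View pics/crop.png

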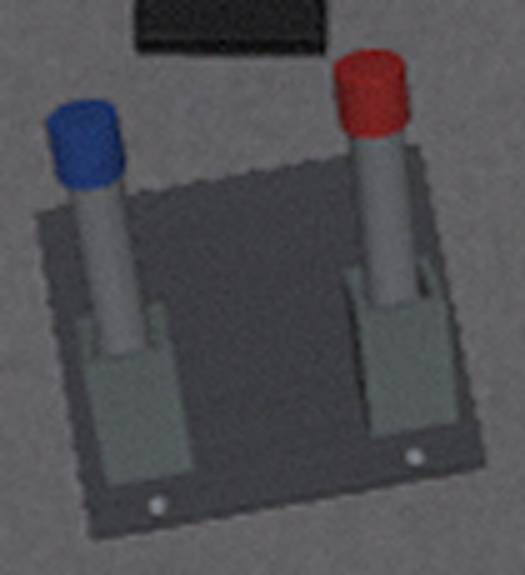

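The crop shows two steel nipples leaning in grey sockets, blue cap left (85,145) and red cap right (372,93). The pipe under the red cap is bare steel, so it isn't the green or white look-alike, and the choice stands. Now I turn the tool and start moving over.

```bash
python3 -m creep '[[[0,0,0,-0.0653,1],[0,0,0,-0.0653,1],[0,0,0,-0.0653,1],[0,0,0,-0.0653,1],[0,0,0,-0.0653,1],[0.058,0.19,0,0,1],[0.058,0.19,0,0,1],[0.058,0.19,0,0,1]]]'; python3 -m creep '[[[0.058,0.19,0,0,1],[0.058,0.19,0,0,1],[0.058,0.19,0,0,1],[0.058,0.19,0,0,1],[0.058,0.19,0,0,1],[0.058,0.19,0,0,1],[0.058,0.19,0,0,1],[0.058,0.19,0,0,1]]]'
```

```text
clock: 1.97
tool_pos: [0.2758, 0.5307, 0.4041]
orientation: [180.0, 0.0, 10.3]
force: [1.4, 0.4, 0.5]
opening: 0.0875
gripper_force: 0.0
clock: 2.63
tool_pos: [0.4215, 0.2472, 0.4051]
orientation: [-180.0, -0.0, 10.3]
force: [1.1, 0.4, 0.7]
opening: 0.0877
gripper_force: 0.0
```

```bash
python3 -m creep '[[[0.058,0.19,0,0,1],[0.058,0.19,0,0,1],[0.058,0.19,0,0,1],[0.058,0.19,0,0,1],[0.058,0.19,0,0,1],[0.058,0.19,0,0,1],[0.058,0.19,0,0,1],[0.058,0.19,0,0,1]]]'; python3 -m creep '[[[0.058,0.19,0,0,1],[0.058,0.19,0,0,1],[0.058,0.19,0,0,1],[0,0,0,0,1],[0,0,0,0,1]]]'
python3 - <<'E'
from h import *
o=telemetry.get_obs(); p=snapshot("wrist"); save(p,"w1.png"); print(p["mount"],p["fx"],p["cx"],p["cy"])
t=o["tool_pos"];y=np.radians(o["orientation"][2]);d=np.array([.6218,-.1367,.284])-t
print(t,o["orientation"]); print("units x,y,z",(d[0]*np.cos(y)+d[1]*np.sin(y))/.2,(d[0]*np.sin(y)-d[1]*np.cos(y))/.2,-d[2]/.2)
E
```

```text
clock: 3.3
tool_pos: [0.5671, -0.0355, 0.405]
orientation: [-180.0, -0.0, 10.3]
force: [1.8, 1.0, 0.4]
opening: 0.0876
gripper_force: 0.0
clock: 3.72
tool_pos: [0.6216, -0.1416, 0.4036]
orientation: [-180.0, 0.1, 10.1]
force: [-0.4, 1.2, -0.9]
opening: 0.0881
gripper_force: 0.0
[[ 1.22957051e-05 -9.68784666e-01 -2.47903755e-01  6.58656756e-02]
 [ 9.99999730e-01  1.93992616e-04 -7.08506293e-04  8.19033997e-04]
 [ 7.34481530e-04 -2.47903679e-01  9.68784407e-01  2.10454418e-02]
 [ 0.00000000e+00  0.00000000e+00  0.00000000e+00  1.00000000e+00]] 297.3186396354542 258.37088319736375 193.85721768614508
[ 0.6216318  -0.14158916  0.40358555] [-1.79992298e+02  8.39649738e-02  1.00541116e+01]
units x,y,z 0.005095766499097386 -0.02392356504616295 0.5979277628790854
```

View pics/w1.png

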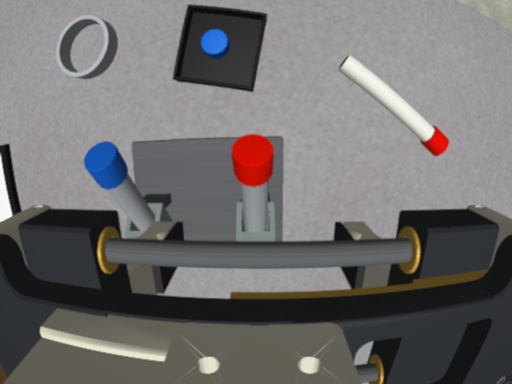

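```bash
python3 - <<'E'
from h import *
import json
i=cv2.imread("pics/w1.png").astype(int)
m=((i[...,2]>1.7*i[...,1])&(i[...,2]>1.7*i[...,0])&(i[...,2]>100)).astype(np.uint8)
n,l,st,ce=cv2.connectedComponentsWithStats(m); k=max(range(1,n),key=lambda k:st[k,4] if 220<ce[k][0]<290 else 0)
u=ce[k]-[258.371,193.857]; r=np.hypot(*u); a=r/297.32
d=np.array([*(u/r*np.sin(a)),np.cos(a)])
M=np.array([[0,-.968785,-.247904,.065866],[1,.0002,-.0007,.000819],[.00073,-.2479,.96878,.02105]])
o=telemetry.get_obs(); Rt=R.from_euler("xyz",o["orientation"],degrees=True).as_matrix()
c=Rt@M[:,3]+o["tool_pos"]; w=Rt@M[:,:3]@d
print("cap seen",c+w*(.1474-c[2])/w[2],"cap expected",np.array([.5982,-.141])+.0544*np.array([.984,.178]), ce[k],st[k])
E
```

```text
cap seen [ 0.65357517 -0.1303975   0.1474    ] cap expected [ 0.6517296 -0.1313168] [252.54653039 159.46960732] [ 231  134   43   53 1859]
```

```bash
python3 -m creep '[[[0.008,-0.024,0.12,0,1],[0,0,0.12,0,1],[0,0,0.12,0,1],[0,0,0.12,0,1],[0,0,0.07,0,1],[0,0,0.048,0,1],[0,0,0,0,1],[0,0,0,0,0.3]]]'; python3 -m creep '[[[0,0,0,0,0],[0,0,0,0,0],[0,0,0,0,0],[0,0,0,0,0],[0,0,0,0,0],[0,0,0,0,0]]]'
```

```text
clock: 4.43
tool_pos: [0.622, -0.1337, 0.2857]
orientation: [180.0, -0.0, 10.3]
force: [0.3, -0.2, -0.2]
opening: 0.085
gripper_force: 0.0
clock: 4.93
tool_pos: [0.6219, -0.1345, 0.2853]
orientation: [180.0, -0.0, 10.3]
force: [-0.1, -0.5, 0.2]
opening: 0.0469
gripper_force: 0.0
```

```bash
python3 -m creep '[[[0,0.01,0,0,0],[0,0,0,0,0],[0,0,0,0,0],[0,0,0,0,0],[0,0,0,0,0],[0,0,0,0,0],[0,0,0,0,0],[0,0,0,0,0]]]'
```

```text
clock: 5.6
tool_pos: [0.6223, -0.1365, 0.285]
orientation: [180.0, 0.0, 10.3]
force: [0.5, -1.7, -0.8]
opening: 0.0254
gripper_force: 30.0
```

```bash
python3 -m creep '[[[0.02,0,-0.02,0,0],[0.03,0,-0.03,0,0],[0.05,0,-0.05,0,0]]]'; python3 -m creep '[[[0.06,0,-0.06,0,0],[0.06,0,-0.06,0,0],[0.06,0,-0.06,0,0],[0.06,0,-0.06,0,0],[0,0,-0.12,0,0],[0,0,-0.12,0,0],[0,0,-0.12,0,0],[0,0,-0.05,0,0]]]'
python3 - <<'E'
from h import *
p=snapshot("scene"); save(p,"s2.png"); q=snapshot("wrist"); cv2.imwrite("pics/both2.png",np.hstack([p["frame"][100:340,90:430],q["frame"][:240,100:420]])[...,::-1]); print(telemetry.get_obs()["tool_pos"])
E
```

```text
clock: 5.85
tool_pos: [0.6415, -0.1327, 0.3045]
orientation: [-179.9, 0.1, 10.2]
force: [-0.4, 1.4, -2.7]
opening: 0.0249
gripper_force: 30.0
clock: 6.52
tool_pos: [0.69, -0.1242, 0.4392]
orientation: [179.9, -0.3, 10.3]
force: [1.4, -0.2, -1.7]
opening: 0.0254
gripper_force: 30.0
[ 0.68970684 -0.12416441  0.43750669]
```

View pics/both2.png

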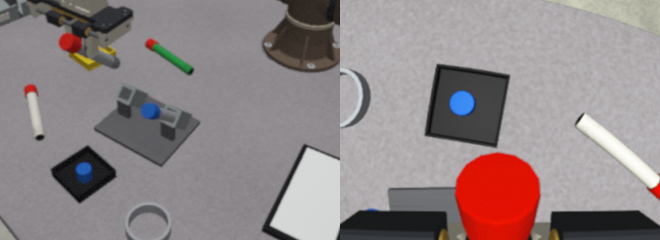

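The red nipple is drawn clear, cap at left-crop pixel (70,43). The blue nipple is still seated at (150,111). Next: raise, turn to the pad's yaw and carry it over.

```bash
python3 -m creep '[[[0,0,-0.13,-0.039,0],[0,0,-0.13,0,0],[-0.021,-0.086,0,0,0],[-0.0425,-0.173,0,0,0],[-0.0425,-0.173,0,0,0],[-0.0425,-0.173,0,0,0],[-0.0425,-0.173,0,0,0],[-0.0425,-0.173,0,0,0]]]'; python3 -m creep '[[[-0.0425,-0.173,0,0,0],[-0.0425,-0.173,0,0,0],[-0.0425,-0.173,0,0,0],[-0.0425,-0.173,0,0,0],[-0.0425,-0.173,0,0,0],[-0.0425,-0.173,0,0,0],[-0.0425,-0.173,0,0,0],[-0.0425,-0.173,0,0,0]]]'; python3 -m creep '[[[-0.021,-0.086,0,0,0],[0,0,0,0,0],[0,0,0,0,0]]]'
cat > look.py <<'E'
from h import *
import sys
np.set_printoptions(precision=4,suppress=True)
o=telemetry.get_obs(); t=np.array(o["tool_pos"]); y=np.radians(o["orientation"][2])
p=snapshot("scene"); q=snapshot("top"); save(p,sys.argv[1])
f=p["frame"].astype(int); m=((f[...,0]>1.7*f[...,1])&(f[...,0]>1.7*f[...,2])&(f[...,0]>70)).astype(np.uint8)
n,l,st,ce=cv2.connectedComponentsWithStats(m)
print(t,o["orientation"],o["force"],"red blobs",[(ce[i],st[i,4]) for i in range(1,n) if st[i,4]>40])
ax=t-[0,0,.167]
for a in(50,45,40,30,20,10,0): print(a,proj(p,ax+.043*np.array([np.cos(y)*np.cos(np.radians(a)),np.sin(y)*np.cos(np.radians(a)),np.sin(np.radians(a))])),proj(p,ax-.124*np.array([np.cos(y)*np.cos(np.radians(a)),np.sin(y)*np.cos(np.radians(a)),np.sin(np.radians(a))])))
for u in (p,q):print("foot",nets.landmark_of(u,"nipple_red_foot")[:3])
E
python3 look.py s3.png
```

```text
clock: 7.28
tool_pos: [0.5973, 0.0506, 0.4848]
orientation: [-180.0, 0.2, 13.7]
force: [1.1, 1.1, -3.2]
opening: 0.0254
gripper_force: 30.0
clock: 7.95
tool_pos: [0.4652, 0.3033, 0.4853]
orientation: [180.0, 0.1, 13.8]
force: [1.8, 0.8, -3.1]
opening: 0.0252
gripper_force: 30.0
clock: 8.2
tool_pos: [0.4576, 0.3187, 0.4852]
orientation: [179.9, 0.2, 13.9]
force: [-0.3, -0.6, -2.5]
opening: 0.0253
gripper_force: 30.0
[0.4576 0.3187 0.4852] [179.9292   0.1503  13.8902] [-0.3498 -0.6496 -2.533 ] red blobs [(array([240.039 , 143.1299]), np.int32(77)), (array([176.6855, 149.5806]), np.int32(124)), (array([457.9475, 178.1408]), np.int32(476)), (array([119.7634, 188.4409]), np.int32(93))]
50 [459.1637 174.333 ] [448.1241 197.7389]
45 [458.2132 176.6246] [450.3315 192.4185]
40 [457.2436 178.9543] [452.5755 187.0242]
30 [455.2825 183.6435] [457.1353 176.1064]
20 [453.3508 188.2324] [461.725  165.1744]
10 [451.5167 192.5595] [466.2617 154.4269]
0 [449.8425 196.4783] [470.656  144.0781]
foot [{'uv': [129.1, 237.1], 'confidence': 0.88}, {'uv': [448.5, 191.4], 'confidence': 0.74}, {'uv': [280.1, 170.7], 'confidence': 0.67}]
foot [{'uv': [285.1, 292.3], 'confidence': 0.78}, {'uv': [307.3, 116.6], 'confidence': 0.68}, {'uv': [63.2, 274.9], 'confidence': 0.56}]
```

View pics/s3.png

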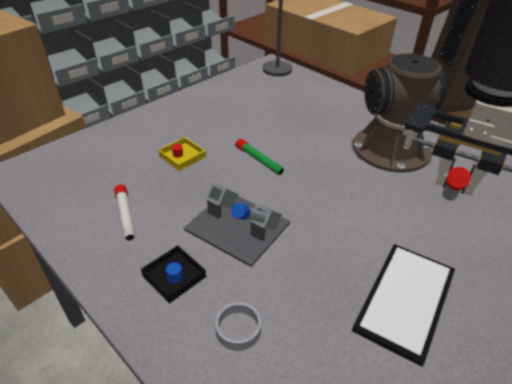

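```bash
python3 -m creep '[[[0,0,0.18,0,0],[0,0,0.18,0,0],[0,0,0.18,0,0],[0,0,0.18,0,0],[0,0,0.14,0,0],[0,0,0.07,0,0],[0,0,0.02,0,0],[0,0,0,0,0]]]'; python3 -m creep '[[[0,0,0.04,0,0],[0,0,0.035,0,0],[0.02,0,0.02,0,0],[0.03,0,0.03,0,0],[0.025,0,0.03,0,0],[0,0,0,0,0]]]'; python3 look.py s4.png
```

```text
clock: 9.07
tool_pos: [0.4588, 0.3169, 0.2961]
orientation: [179.9, 0.1, 13.7]
force: [0.3, 0.6, -3.2]
opening: 0.0253
gripper_force: 30.0
clock: 9.57
tool_pos: [0.4746, 0.322, 0.2658]
orientation: [-180.0, -0.1, 13.8]
force: [3.1, 0.7, 2.7]
opening: 0.0256
gripper_force: 30.0
[0.4746 0.322  0.2658] [-179.9711   -0.1067   13.7824] [3.0546 0.715  2.6595] red blobs [(array([240.039 , 143.1299]), np.int32(77)), (array([176.6855, 149.5806]), np.int32(124)), (array([119.8261, 188.413 ]), np.int32(92)), (array([413.6337, 280.5512]), np.int32(303))]
50 [416.2156 273.4928] [414.0598 276.9439]
45 [415.4237 275.3932] [415.9618 272.3799]
40 [414.6332 277.2863] [417.8618 267.8285]
30 [413.084  280.9842] [421.6199 258.8509]
20 [411.6218 284.458 ] [425.2604 250.1875]
10 [410.2963 287.5899] [428.7074 242.0196]
0 [409.1509 290.2776] [431.8822 234.535 ]
foot [{'uv': [282.6, 170.1], 'confidence': 0.88}, {'uv': [129.4, 236.8], 'confidence': 0.65}]
foot [{'uv': [286.1, 291.1], 'confidence': 0.87}, {'uv': [309.8, 116.5], 'confidence': 0.83}, {'uv': [94.9, 274.0], 'confidence': 0.69}]
```

It pivots in the grip with only about 5 N at the wrist, so I'll continue along the arc.

```bash
python3 -m creep '[[[0.03,0,0.044,0,0],[0.033,0,0.044,0,0],[0.025,0,0.05,0,0],[0.022,0,0.05,0,0],[0.012,0,0.037,0,0],[0.012,0,0.037,0,0],[0.01,0,0.03,0,0],[0,0,0,0,0]]]'; python3 -m creep '[[[0,0,0.027,0,0],[0,0,0,0,0]]]'; python3 look.py s5.png
```

```text
clock: 10.43
tool_pos: [0.5004, 0.3274, 0.2053]
orientation: [179.9, 0.2, 13.7]
force: [-1.7, -0.6, -0.9]
opening: 0.0257
gripper_force: 30.0
clock: 10.6
tool_pos: [0.5008, 0.3279, 0.2026]
orientation: [180.0, 0.0, 13.8]
force: [-0.4, -1.6, 2.4]
opening: 0.0248
gripper_force: 30.0
[0.5008 0.3279 0.2026] [179.9541   0.0212  13.8053] [-0.399  -1.6012  2.3897] red blobs [(array([240.0395, 143.1974]), np.int32(76)), (array([176.7236, 149.5772]), np.int32(123)), (array([119.7692, 188.4396]), np.int32(91)), (array([396.3289, 320.3783]), np.int32(304))]
50 [402.986  304.0824] [403.0196 302.459 ]
45 [402.2179 305.9272] [404.8735 298.0067]
40 [401.4561 307.7532] [406.7154 293.5905]
30 [399.9781 311.2854] [410.3273 284.9523]
20 [398.6029 314.557 ] [413.7832 276.7177]
10 [397.3769 317.4579] [417.0092 269.0633]
0 [396.3398 319.8943] [419.9292 262.1708]
foot [{'uv': [281.1, 170.8], 'confidence': 0.75}, {'uv': [126.9, 238.1], 'confidence': 0.57}]
foot [{'uv': [310.6, 118.9], 'confidence': 0.79}, {'uv': [283.1, 291.2], 'confidence': 0.79}, {'uv': [96.3, 272.2], 'confidence': 0.78}]
```

```bash
python3 -c "
import cv2
i=cv2.imread('pics/s5.png')[180:360,330:512]; cv2.imwrite('pics/s5c.png',cv2.resize(i,None,fx=3,fy=3,interpolation=cv2.INTER_CUBIC))"
```

```text
(no output)
```

View pics/s5c.png

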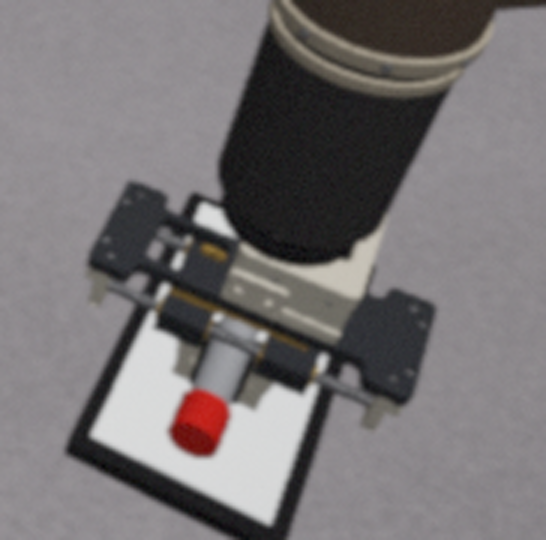

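The nipple is now level over the pad, cap at crop pixel (200,422), lying lengthwise. Lift it 0.18 m gently and check for sag.

```bash
python3 -m creep '[[[0,0,-0.03,0,0],[0,0,-0.08,0,0],[-0.01,0,-0.13,0,0],[-0.015,0,-0.15,0,0],[-0.01,0,-0.15,0,0],[0,0,-0.15,0,0],[0,0,-0.13,0,0],[0,0,-0.08,0,0]]]'; python3 -m creep '[[[0,0,-0.03,0,0],[0,0,0,0,0],[0,0,0,0,0],[0,0,0,0,0],[0,0,0,0,0],[0,0,0,0,0]]]'; python3 look.py s6.png
python3 - <<'E'
from h import *
t=snapshot("top"); save(t,"t6.png")
a=cv2.imread("pics/s6.png")[100:300,300:512]; b=cv2.imread("pics/t6.png")[150:350,20:260]
cv2.imwrite("pics/b6.png",cv2.resize(np.hstack([a,b]),None,fx=1.7,fy=1.7))
E
```

```text
clock: 11.47
tool_pos: [0.4943, 0.3267, 0.3859]
orientation: [-179.9, -0.2, 13.8]
force: [0.7, 1.1, -3.5]
opening: 0.0254
gripper_force: 30.0
clock: 11.97
tool_pos: [0.4941, 0.3264, 0.3869]
orientation: [179.9, 0.1, 13.8]
force: [0.4, 0.0, -2.9]
opening: 0.0255
gripper_force: 30.0
[0.4941 0.3264 0.3869] [179.9252   0.109   13.7661] [ 0.4105  0.0076 -2.9098] red blobs [(array([240.039 , 143.1299]), np.int32(77)), (array([176.6855, 149.5806]), np.int32(124)), (array([119.7634, 188.4409]), np.int32(93)), (array([424.5673, 254.2063]), np.int32(446))]
50 [432.8023 234.3938] [427.3382 245.5032]
45 [431.903  236.5507] [429.4505 240.4375]
40 [430.998  238.7166] [431.5749 235.352 ]
30 [429.203  242.9981] [435.8221 225.2126]
20 [427.4809 247.0866] [440.0024 215.2696]
10 [425.8915 250.8407] [444.0353 205.7158]
0 [424.4877 254.1355] [447.8351 196.7558]
foot [{'uv': [445.3, 198.3], 'confidence': 0.9}, {'uv': [280.5, 169.7], 'confidence': 0.82}, {'uv': [131.4, 237.3], 'confidence': 0.78}]
foot [{'uv': [307.5, 117.1], 'confidence': 0.78}, {'uv': [65.3, 272.1], 'confidence': 0.65}, {'uv': [283.4, 293.0], 'confidence': 0.61}]
```

View pics/b6.png

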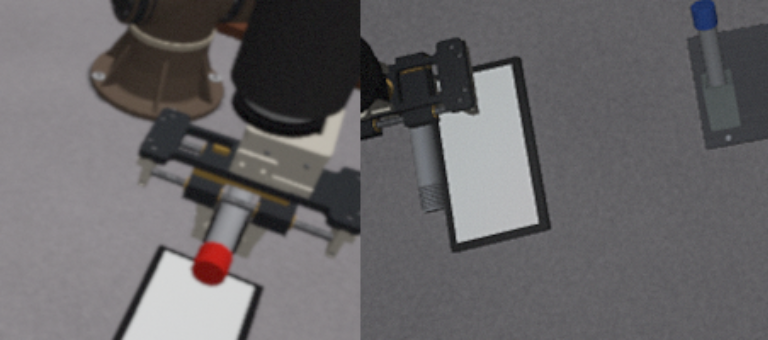

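Both views show the nipple level and lengthwise. In the scene view, the cap (424.6,254.2) and foot (445,198) fit a tilt within about 3°. The axis is at z ≈ 0.22 m and has not sagged, and the blue nipple is still seated. Handing in.

```bash
python3 -c "
from plant import workorder
print(workorder.close_job())"
```

```text
the job is handed in; nothing more can be done
None
```

I handed the job in at about 12 s on the robot's clock, with the red-capped nipple held level (within about 3°), still, lengthwise and centred about 20 cm above the light pad; the blue nipple was still in its socket, and no verdict came back.

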